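Load a sample block into the tilted stage and bring it under the probe

ROBOT

A 7-joint arm with a two-finger parallel gripper is mounted at the origin on the work surface. World frame = base frame: x ahead of the robot, y to its left, z up, the work surface at z = 0. Lengths are in m, angles in degrees, forces in N, time in s.
With the tool pointing down it reaches from about 0.425 to 0.875 m from the base axis. Payload 9.9 kg.
Tool frame: the origin (TCP) lies midway between the tips of the shut fingers; the grasp point (between the pads) lies 19 mm behind it; z points along the fingers, y is the line along which they close (so a half turn about z gives the same grasp; the last joint's range is limited). The gripper opens to 85 mm and grips with 20 to 120 N. Pads are 22 mm wide; open, the fingers measure 114 mm over their backs; the gripper's body (76 mm by 85 mm) begins 54 mm behind the grasp point. The pads swing forward as they close: fully open they stand 13 mm farther back than shut.
Start: joints at [-69.202, 32.985, 1.427, 82.34, -0.859, 64.687, -3.237], TCP at [0.292, 0.609, 0.231] pointing down, gripper open.
Joint ranges: [-157.87, 157.87], [-19.46, 123.44], [-87.15, 90], [11.01, 140.99], [-62.26, 242.26], [9.8, 113.94], [-161.44, 161.44]. Speed limits (degrees/s): [127.2, 127.2, 172.46, 172.46, 180, 180, 180].

INTERFACE

Orientations are given as a 3x3 rotation matrix whose columns are the frame's x, y, z axes.
In Python, from bench import move_pose, servo_line, set_joints, grip, sleep, inverse_kinematics, read_camera, camera_params, IKError, hand_in, get_t, get_q, get_qvel, get_tau, get_ee_pos, get_orientation, get_ft_force, get_torque, get_grip_width, get_finger_force gives the robot as it stands. The module is installed in compiled form; this text tells all that it offers. Calls block until the motion is done:
- move_pose(position, orientation): joint-space move of the TCP to a pose.
- servo_line(position, frame=None, max_speed=0.15, guard=None): straight line of the TCP; frame=None keeps the orientation; max_speed is the mean speed in m/s. With guard (N) it stops when the force on the tool has changed by that much, and returns True; else False.
- set_joints(angles): joint-space move.
- grip(opening, force=None): finger opening in m; force is the grip in N (None keeps the last); returns when the fingers have stopped.
- sleep(seconds).
- inverse_kinematics(position, orientation): joint angles nearest the present ones, or None.
- read_camera(name): name is "side" or "top" or "wrist"; returns (picture, depth): 480x640x3 uint8, red, green, blue; 480x640 float32, m along the optical axis (not along the pixel's ray), 0 where there is no reading.
- camera_params(name): a dict with "vertical_fov" (degrees; the focal length in pixels is half the picture's height over the tangent of half this angle, whatever the lens; pixels are square), "cx", "cy" (the principal point, pixels), "dist" ([k1, k2, p1, p2, k3] as OpenCV has them; the pictures are not rectified), "R" (3x3) and "t" (3): a world point X has camera coordinates R X + t. Camera axes: x right, y down, z forward; pixel columns grow to the right and rows downward; lengths in m; the calibration is good to about 2 mm. A picture is of the moment at which its call begins: read the wrist's pose just before it. camera_params takes no time and is no camera call; for the wrist camera it gives the pose at the moment of the call.
A pose or a line that the arm cannot do raises IKError and nothing moves.
- hand_in(): hands the job in; it is judged then, once.
Readings, each from a call of its own:
- get_t(): time.
- get_q(): joint angles.
- get_qvel(): joint speeds.
- get_tau(): joint torques, N m.
- get_ee_pos(): TCP position.
- get_orientation(): TCP orientation.
- get_ft_force(): force on the tool from outside, world axes, zero at the start.
- get_torque(): the same for the moment, N m.
- get_grip_width(): finger opening in m.
- get_finger_force(): force on a finger pad.
Only numpy, scipy, OpenCV 4.12 (cv2) and the standard library are available. Lean on these libraries where they do the work, as an engineer would, in place of code of your own. Each camera call takes 0.05 s, during which the arm holds its last target. There are 200 camera calls.

TASK

Plug the sample block that has the rectangular shank into the tilted socket on the sliding carriage, fully home so that its shoulder sits flat on the socket. Then slide the carriage until the round spot on top of the block is straight below the fixed probe tip, and let go. Do not bump the probe, and leave the round block, the dish and the can where they stand.

Things in the scene. Friction and masses are not known exactly. Their poses are not given: they have to be found in the camera images.
- plug: Sample block, bare aluminium, about 90 g, standing upright on its shank. Shank 28 (x) by 20 (y) by 22 (z) mm, its lowest 6 mm tapering to 24 by 16; head above it 42 (x) by 32 (y) by 30 (z) mm: shoulder at z = 22 mm, flat top at z = 52 mm. Origin: centre of the shank's underside; z up the block. Half a turn about z makes no difference: either way round fits.
- plug_spot (a point): Centre of the dark round spot (8 mm across) in the middle of the block's flat top, 52 mm above the block's origin. The probe tip must end above this disc.
- socket (a point): Grey 64 by 54 by 36 mm, face tilted 30 deg to the stage's front (robot side). Origin: middle of the hole's mouth, on the face, 83 mm above the table. z: out of the hole, 30 deg from vertical; y: sliding direction; x: up the slope, to the back. Hole 31 (x) by 23 (y) mm, 25 deep: 1.5 mm play each side. Home: block's shoulder on the face, its origin at z = -22 mm, long side along x. On the carriage.
- carriage_handle (a point): Grip point of the carriage's upright black handle, a plate 30 mm (stage x) by 14 mm (stage y) by 44 mm high on the carriage's flat front end. The point is 26 mm above the carriage's top and 18 mm below the handle's top. Pinch it from above across its 14 mm, or push it. It lies 101 mm nearer the stage's front than the socket's mouth, 86 mm nearer than the spot of a block that is home.
- carriage (a joint): Position of the carriage along the stage's +y in m, 0 to 0.15 (stops at both ends). It stays where it is left; sliding takes about 3 N. The spot of a block that is home is under the probe tip at about 0.13, short of the end stop. It starts between 0 and 0.045.
- probe_tip (a point): Lowest point of the fixed probe, a steel cone pointing straight down from an arm that comes from the white detector housing at the back of the stage. It hangs about 13 mm above the spot of a block that is home. The cone is 12 mm across 18 mm higher up; the arm is 14 mm wide, its underside 45 mm above the tip, and runs to the back (stage +x).
- probe: The fixed probe with its arm; origin at its tip, z up.
- stage: The fixed accessory: dark base plate 300 (x) by 280 (y) by 12 mm with two rails, a carriage on it (180 by 85 mm, its top 36 mm above the table), white detector housing 82 mm high at the back. Origin on the table, 20 mm nearer the front than the plate's centre; x to the back, y along the rails, z up.
- round_block: Bystander: a similar aluminium block with a round shank (24 mm) and a round head (42 mm across, 52 mm high in all). Origin: centre of its underside.
- dish: Bystander: shallow glass dish 90 mm across, 16 mm high. Origin: centre of its underside.
- can: Bystander: spray can 54 mm across, 150 mm high. Origin: centre of its underside.
Things that resemble listed ones, but are neither listed nor needed, are in the scene too. What is shaped like the plug but brown, pink or red is not meant.

How it is judged:
By the outcome, as a careful person would: the job done as asked, in the order asked, and still so for the second after the job is handed in, with the robot touching nothing.
It also fails if it takes over 58 s, if anything falls off the work surface, if the arm or the gripper's body presses on something with over 40 N, if the wrist force passes 120 N, or if a joint passes its speed limit or range.

## Working session

There is one attempt and no reset: what is moved stays moved. The work goes in short steps, each a Python script; the robot and the scene stay as the last script left them, time stands still between calls to the robot, and variables do not carry over. Pictures are saved under pics/ and viewed, at most 10 in all, crops included, and the job is handed in when it is done.

```bash
mkdir -p pics; ls
cat > h.py <<'E'
import numpy as np, cv2
from bench import *
def K(p):
    f=240/np.tan(np.radians(p["vertical_fov"]/2)); return np.array([[f,0,p["cx"]],[0,f,p["cy"]],[0,0,1.]])
def rays(p,px):
    u=cv2.undistortPoints(np.array(px,float).reshape(-1,1,2),K(p),np.array(p["dist"],float)).reshape(-1,2)
    R=np.array(p["R"]);t=np.array(p["t"])
    d=np.c_[u,np.ones(len(u))]
    return -R.T@t, d@R   # dirs with unit depth
def onplane(p,px,z):
    o,d=rays(p,px); return o+d*((z-o[2])/d[:,2])[:,None]
def bydepth(p,px,depth):
    o,d=rays(p,px); px=np.array(px,int).reshape(-1,2); return o+d*depth[px[:,1],px[:,0]][:,None]
def cloud(p,depth):
    v,u=np.mgrid[0:480,0:640]; px=np.c_[u.ravel(),v.ravel()]
    o,d=rays(p,px); return (o+d*depth.ravel()[:,None]).reshape(480,640,3)
def proj(p,X):
    R=np.array(p["R"]); return cv2.projectPoints(np.array(X,float).reshape(-1,1,3),cv2.Rodrigues(R)[0],np.array(p["t"],float),K(p),np.array(p["dist"],float))[0].reshape(-1,2)
def save(n,im): cv2.imwrite(f"pics/{n}.png",im[:,:,::-1])
E
python3 - <<'E'
from h import *
for n in("top","side"):
    p=camera_params(n); im,d=read_camera(n); save(n+"0",im); np.savez(n+"0.npz",im=im,d=d,**{k:np.array(v) for k,v in p.items()})
    print(n,p, -np.array(p["R"]).T@p["t"], (d>0).mean())
print(get_t())
E
```

```text
pics
top {'vertical_fov': 52.50364975574363, 'cx': 315.2437631681004, 'cy': 234.39135608350455, 'dist': array([-0.12949638,  0.        ,  0.        ,  0.        ,  0.        ]), 'R': array([[ 0.01304472, -0.99985495, -0.01095055],
       [-0.99878845, -0.01250955, -0.0475936 ],
       [ 0.04744971,  0.01155813, -0.99880676]]), 't': array([-0.03745696,  0.48344575,  1.04527433])} [ 0.43375068 -0.04348525  1.06662581] 0.99595703125
side {'vertical_fov': 45.21682025946267, 'cx': 320.16783170399356, 'cy': 234.20998060143341, 'dist': array([-0.09881186,  0.        ,  0.        ,  0.        ,  0.        ]), 'R': array([[-0.95773413, -0.28677037,  0.02254097],
       [-0.20556066,  0.62748494, -0.75100431],
       [ 0.20122167, -0.72389599, -0.65991244]]), 't': array([0.45861097, 0.19584697, 1.39450316])} [0.19888155 1.01810027 1.05699437] 0.996123046875
0.1
```

View pics/top0.png

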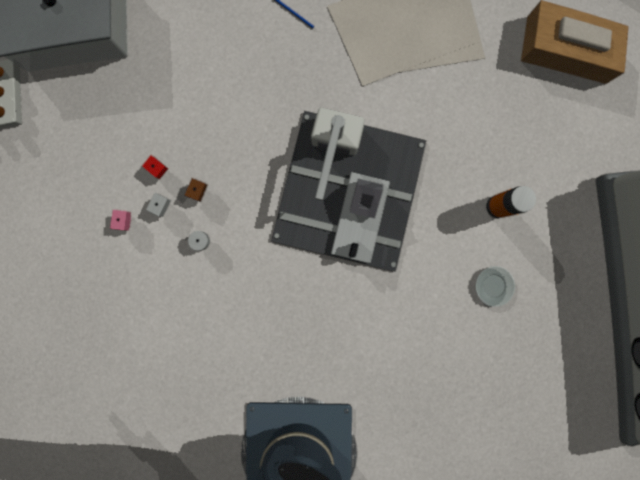

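View pics/side0.png

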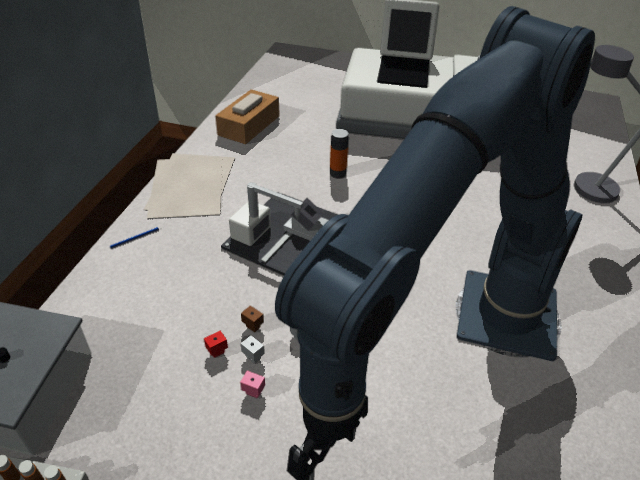

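Top view: look-alikes of the plug are red (154,166), brown (196,189), pink (120,220), bare aluminium with square corners (157,205) and bare aluminium round (198,241). The one I want is (157,205). The stage has its corners at about (305,112), (425,143), (272,238) and (393,270). The probe arm ends near (320,197), the socket is at (367,200) and the handle at (354,250). The side view shows the same five blocks, with the plug at (252,347).

```bash
cat > m.py <<'E'
from h import *
z=np.load("top0.npz"); im=z["im"];d=z["d"];p={k:(z[k] if z[k].ndim else float(z[k])) for k in z.files if k not in("im","d")}
C=cloud(p,d)
# plug top
w=C[185:228,135:180]; m=(np.abs(w[...,2]-.052)<.010)
n,lab,st,ce=cv2.connectedComponentsWithStats(m.astype(np.uint8))
for i in range(1,n):
    if st[i,4]>40:
        q=np.argwhere(lab==i)[:,::-1]+[135,185]; P=onplane(p,q,.052)
        print("plug",st[i],np.median(w[...,2][lab==i]),P.mean(0),cv2.minAreaRect((P[:,:2]*1000).astype(np.float32)))
# base plate
hsv=im[100:285,260:440].max(2)
H=C[100:285,260:440,2]; m=(np.abs(H-.012)<.006)&(hsv<95)
q=np.argwhere(m)[:,::-1]+[260,100]; P=onplane(p,q,.012)
r=cv2.minAreaRect((P[:,:2]*1000).astype(np.float32)); print("plate",m.sum(),r,cv2.boxPoints(r))
vis=np.zeros((480,640),np.uint8)
vis[100:285,260:440]=m*255
a=cv2.resize(im[180:260,100:240],None,fx=4,fy=4,interpolation=2); b=cv2.resize(im[100:280,250:440],None,fx=3,fy=3,interpolation=2)
c=np.zeros((max(a.shape[0],b.shape[0])+0,0,3),np.uint8)
o=np.zeros((600,800,3),np.uint8);o[:540,:570]=b; s=cv2.resize(im[180:250,110:187],None,fx=3,fy=3,interpolation=2);o[:210,569:800]=s
g=cv2.resize(vis[100:280,250:440],None,fx=1.2,fy=1.2);o[250:250+g.shape[0],571:571+g.shape[1]]=g[...,None]
save("crop1",o)
# heights
for u,v in[(157,208),(367,200),(354,250),(320,194),(345,215),(335,130)]: print(u,v,C[v,u])
E
python3 m.py
```

```text
plug [ 12   8  22  23 317] 0.05205815852280993 [0.54258918 0.30636072 0.052     ] ((542.8241577148438, 307.0693054199219), (36.691429138183594, 42.02415084838867), 64.50861358642578)
plate 10705 ((572.9083862304688, -98.88801574707031), (283.8138427734375, 317.5313415527344), 76.87554168701172) [[ 386.06744   -201.03775  ]
 [ 695.30457   -273.13867  ]
 [ 759.7493       3.2617188]
 [ 450.5122      75.36264  ]]
157 208 [0.53411554 0.30654416 0.05122669]
367 200 [ 0.55454901 -0.13856929  0.05983942]
354 250 [ 0.4499429  -0.11107178  0.07948763]
320 194 [ 0.54982016 -0.04098152  0.18205103]
345 215 [ 0.52449981 -0.09410029  0.03876034]
335 130 [ 0.66934622 -0.06725031  0.18267337]
```

View pics/crop1.png

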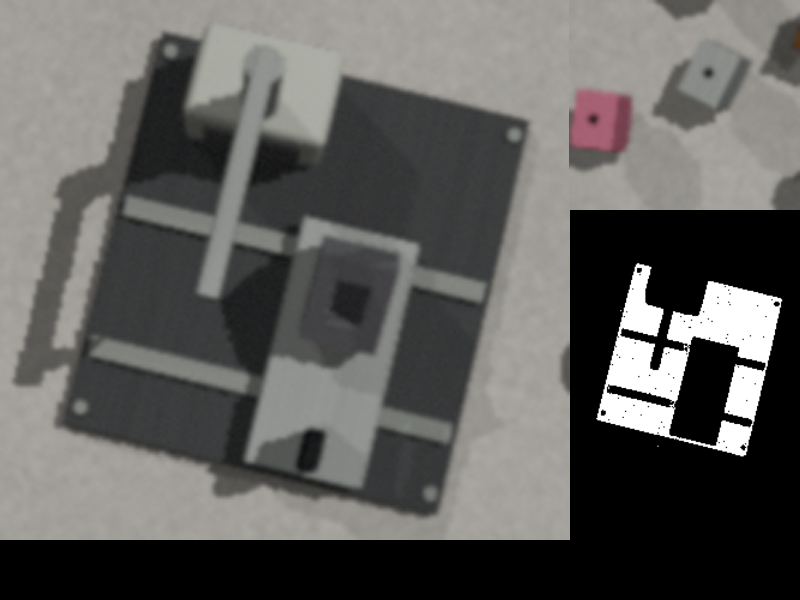

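The crop confirms that (157,205) is grey, square-edged and has a spot. The stage outline is clear, apart from one stray pixel to filter out. Next I'll refine these and check the wrist camera mount.

```bash
cat >> m.py <<'E'
print("-----")
m2=cv2.morphologyEx(cv2.morphologyEx(vis,cv2.MORPH_CLOSE,np.ones((7,7))),cv2.MORPH_OPEN,np.ones((5,5)))
q=np.argwhere(m2>0)[:,::-1]; P=onplane(p,q,.012)
r=cv2.minAreaRect((P[:,:2]*1000).astype(np.float32)); print("plate",r)
a=np.radians(r[2]-90); ex=np.array([np.cos(a),np.sin(a)]); ey=np.array([-ex[1],ex[0]]); c=np.array(r[0])/1000; O=c-.02*ex
print("yaw",np.degrees(a),"O",O)
S=lambda X:np.c_[(X[:,:2]-O)@ex,(X[:,:2]-O)@ey]
g=im.max(2)
# spot
q=np.argwhere(g[198:212,148:166]<60)[:,::-1]+[148,198]; print("spot px",q.mean(0),len(q),onplane(p,q,.052).mean(0), g[198:212,148:166].min())
# handle top
W=C[235:265,335:375]; mm=(np.abs(W[...,2]-.080)<.006)&(g[235:265,335:375]<70); q=np.argwhere(mm)[:,::-1]+[335,235]; X=onplane(p,q,.080); s=S(X); print("handle",len(q),X.mean(0),"stage",s.mean(0),np.ptp(s,axis=0))
# arm
W=C[100:215,300:360]; mm=(np.abs(W[...,2]-.182)<.006); q=np.argwhere(mm)[:,::-1]+[300,100]; X=onplane(p,q,.182); s=S(X); k=s[:,0]<.08; print("arm",len(q),"stage x min",s[:,0].min(),"y",s[k,1].mean(),np.ptp(s[k,1]))
# carriage
W=C[160:270,320:400]; mm=(np.abs(W[...,2]-.036)<.006)&(g[160:270,320:400]>80); q=np.argwhere(mm)[:,::-1]+[320,160]; X=onplane(p,q,.036); s=S(X); print("carriage",s.min(0),s.max(0))
pw=camera_params("wrist"); R=np.array(pw["R"]);o=-R.T@pw["t"]; Rt=np.array(get_orientation()); print(get_ee_pos(),Rt.round(3).tolist()); print("cam in tool",Rt.T@(o-get_ee_pos()),"axes",(Rt.T@R.T).round(3).tolist(),pw["vertical_fov"])
E
python3 m.py | sed -n '/-----/,$p'
```

```text
-----
plate ((581.815673828125, -102.08676147460938), (281.6756591796875, 298.62786865234375), 76.89802551269531)
yaw -13.101974487304688 O [ 0.56233631 -0.09755306]
spot px [156. 204.] 1 [0.54259249 0.30877431 0.052     ] 47
handle 80 [ 0.45037873 -0.10989252  0.08      ] stage [-0.10624595 -0.03739732] [0.02753736 0.01181769]
arm 705 stage x min -0.03394110529166086 y 0.0525253554127904 0.013877003639441825
carriage [-0.12364366 -0.08118336] [0.05637879 0.00386025]
[0.29145583 0.60838509 0.23054544] [[-0.902, 0.432, -0.001], [0.432, 0.902, -0.001], [-0.0, -0.001, -1.0]]
cam in tool [ 0.08231297  0.00099128 -0.14054673] axes [[0.0, -0.947, -0.32], [1.0, 0.0, 0.0], [-0.0, -0.32, 0.947]] 66.99516539437927
```

```bash
cat >> h.py <<'E'
def Rz_down(deg): # tool down, tool y at angle deg
    a=np.radians(deg); y=np.array([np.cos(a),np.sin(a),0]); z=np.array([0,0,-1.]); return np.c_[np.cross(y,z),y,z]
YAW=np.radians(-13.1); ex=np.array([np.cos(YAW),np.sin(YAW),0]); ey=np.array([-ex[1],ex[0],0]); ez=np.array([0,0,1.])
ST=np.array([.56234,-.09755,0])
def stg(x,y,z): return ST+x*ex+y*ey+z*ez
def Rtilt(deg): # tool leaning to the front by deg, y=+ey
    a=np.radians(deg); z=np.sin(a)*ex-np.cos(a)*ez; return np.c_[np.cross(ey,z),ey,z]
xs=np.cos(np.pi/6)*ex+.5*ez; zs=-.5*ex+np.cos(np.pi/6)*ez
E
cat > a.py <<'E'
from h import *
P=np.array([.5426,.3075,0]); R=Rz_down(64.5)
M=stg(-.005,-.0385,.083)
for n,q,r in[("look",P+[0,0,.2],R),("grasp",P+[0,0,.022],R),("pre",M+.09*zs,Rtilt(30)),("home",M+.0*zs,Rtilt(30)),("look2",stg(-.08,0,.27),Rtilt(30)),("handle",stg(-.106,-.0385,.05),Rtilt(0)),("h20",stg(-.106,-.0385,.05),Rtilt(20)),("hend",stg(-.106,.053,.05),Rtilt(0))]:
    k=inverse_kinematics(q,r); print(n,None if k is None else np.round(k,0))
t=get_t(); move_pose(P+[0,0,.2],R); print(get_t()-t)
pw=camera_params("wrist"); im,d=read_camera("wrist"); save("w1",im); np.savez("w1.npz",im=im,d=d,**{k:np.array(v) for k,v in pw.items()})
C=cloud(pw,d); m=(np.abs(C[...,2]-.052)<.005)
n,lab,st,ce=cv2.connectedComponentsWithStats(cv2.morphologyEx(m.astype(np.uint8),cv2.MORPH_OPEN,np.ones((3,3))))
for i in range(1,n):
    if st[i,4]<300: continue
    q=np.argwhere(lab==i)[:,::-1]; X=onplane(pw,q,.052); print(ce[i],im[lab==i].mean(0).round(),np.median(C[...,2][lab==i]),X.mean(0)[:2],cv2.minAreaRect((X[:,:2]*1000).astype(np.float32)))
    mm=(lab==i)|cv2.morphologyEx((lab==i).astype(np.uint8),cv2.MORPH_CLOSE,np.ones((25,25)))>0
    q=np.argwhere(mm&(im.max(2)<70))[:,::-1]
    if len(q): print("  spot",len(q),q.mean(0),onplane(pw,q,.052).mean(0))
E
python3 a.py
```

```text
look [-36.  30.   3.  93.  -2.  57.  32.]
grasp [-34.  42.   0. 102.  -1.  35.  31.]
pre [ 26.  18. -25. 138. 107.  13. -24.]
home [ 40.  36. -49. 136. 114.  33. -28.]
look2 [-42.   2.  42. 132.  16.  17.  63.]
handle [  5.  31.   4. 125.  -5.  24.  90.]
h20 None
hend [ -3.  32.   0. 124.  -0.  24.  74.]
1.4583
[400.79833771 133.95669291] [172.  97. 119.] 0.049909905140474636 [0.50916011 0.39358306] ((509.5733947753906, 393.525634765625), (32.171775817871094, 41.93199920654297), 83.99943542480469)
  spot 50 [401.6 134.6] [0.50973451 0.39399921 0.052     ]
[180.8664008  181.53788634] [156. 155. 153.] 0.049926821560823814 [0.46766002 0.21993751] ((467.96197509765625, 219.9100341796875), (41.3369255065918, 39.889896392822266), 64.29737091064453)
  spot 41 [180. 182.] [0.46758875 0.21916258 0.052     ]
[321.51430143 216.45324532] [145. 144. 142.] 0.04999504058139065 [0.54279493 0.30980785] ((543.1484375, 309.78619384765625), (31.25782012939453, 40.653114318847656), 64.19593048095703)
  spot 40 [322.025 217.325] [0.54352231 0.30993091 0.052     ]
[255.32473545 285.55489418] [101.  63.  36.] 0.04967195544485195 [0.57508617 0.2296666 ] ((575.3826904296875, 229.69400024414062), (31.9183406829834, 42.188907623291016), 68.79618835449219)
  spot 127 [258.         276.83464567] [0.56862054 0.23591654 0.052     ]
[371.79409792 290.71696848] [149.   9.   7.] 0.04969869499040669 [0.62390091 0.32084157] ((623.9218139648438, 320.807861328125), (41.708744049072266, 32.21822738647461), 51.810523986816406)
  spot 30 [372.5        292.33333333] [0.62556514 0.32080747 0.052     ]
```

View pics/w1.png

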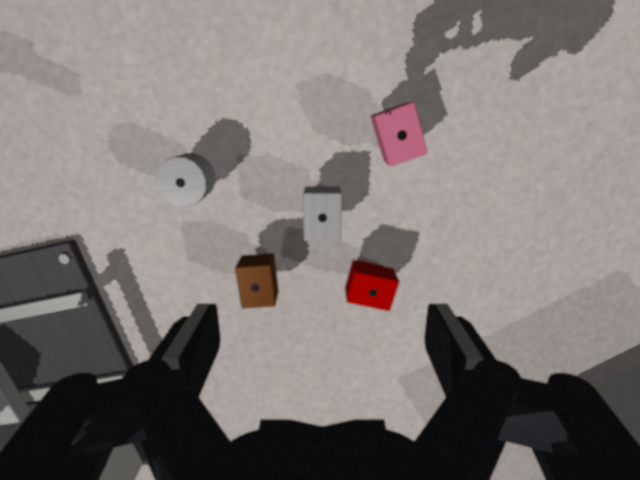

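The wrist view shows the plug at (322,217), with all neighbours clear of the fingers; size and height both match. The insertion pose is near the joint limits, so I'll check the alternatives.

Run:
```python
from h import *
M=stg(-.005,-.0385,.083)
lo=np.array([-157.87,-19.46,-87.15,11.01,-62.26,9.8,-161.44]);hi=np.array([157.87,123.44,90,140.99,242.26,113.94,161.44])
for rot in(0,90,180,270):
  for phi in(0,10,20,30):
    R0=Rtilt(30-phi)
    c,s=np.cos(np.radians(rot)),np.sin(np.radians(rot)); R=R0@np.array([[c,-s,0],[s,c,0],[0,0,1]])
    if phi and rot%180: continue
    out=[]
    for h in(.002,.03,.06,.09):
        # grasp point fixed on the block (22mm above TCP), tool tilted about it
        G=M+(h+.022)*zs; k=inverse_kinematics(G+.022*R[:,2],R)
        out.append("None" if k is None else f"{np.min(np.minimum(k-lo,hi-k)):.0f}:{np.round(k).astype(int).tolist()}")
    print(rot,phi,*out)
```

```text
0 0 5:[53, 47, -74, 136, 103, 53, -15] 5:[54, 42, -74, 136, 100, 49, -14] 4:[56, 37, -74, 137, 96, 44, -12] 4:[58, 31, -74, 137, 91, 38, -8]
0 10 5:[25, 30, -24, 128, 73, 15, 12] 5:[25, 26, -24, 128, 62, 15, 23] 0:[10, 21, -3, 129, 18, 10, 66] 3:[5, 18, 3, 130, 4, 13, 81]
0 20 11:[8, 30, 0, 120, 2, 20, 84] 13:[7, 27, 1, 120, 0, 23, 85] 16:[6, 24, 3, 121, -1, 26, 86] 19:[4, 20, 5, 121, -2, 29, 87]
0 30 26:[9, 33, 0, 111, 0, 36, 86] 28:[8, 30, 1, 112, -1, 38, 86] 29:[7, 27, 2, 112, -1, 41, 87] 28:[6, 24, 3, 113, -2, 43, 87]
90 0 5:[53, 47, -74, 136, 103, 53, -105] 5:[54, 42, -74, 136, 100, 49, -104] 4:[56, 37, -74, 137, 96, 44, -102] 4:[58, 31, -74, 137, 91, 38, -98]
180 0 5:[40, 36, -49, 136, 114, 33, 152] 4:[33, 28, -36, 137, 118, 24, 147] 4:[33, 24, -36, 137, 111, 20, 153] 2:[25, 18, -24, 138, 109, 12, 155]
180 10 None 0:[-8, 27, 22, 129, -60, 10, -35] 3:[-13, 24, 28, 130, -51, 13, -43] 7:[-19, 21, 36, 130, -45, 17, -49]
180 20 17:[-14, 35, 34, 120, -45, 26, -49] 19:[-16, 32, 36, 121, -42, 28, -52] 19:[-19, 29, 40, 122, -38, 31, -55] 19:[-22, 26, 43, 122, -34, 33, -59]
180 30 25:[-16, 40, 40, 112, -37, 42, -57] 27:[-17, 37, 42, 113, -35, 44, -58] 28:[-19, 34, 44, 113, -33, 46, -60] 27:[-22, 31, 46, 114, -30, 48, -62]
270 0 5:[53, 47, -74, 136, 103, 53, 75] 4:[34, 29, -38, 137, 117, 24, 58] 4:[25, 22, -25, 137, 120, 16, 53] 4:[32, 19, -34, 137, 102, 16, 71]
```

Tilting the tool 20° about the pinch axis relative to the block keeps the arm in a comfortable posture. I'll grasp that way and lift.

```bash
cat >> h.py <<'E'
PHI=20
def Rgrasp(deg,phi=PHI):
    a=np.radians(deg); y=np.array([np.cos(a),np.sin(a),0]); xb=np.cross(y,ez); f=np.radians(phi)
    z=-np.cos(f)*ez-np.sin(f)*xb; return np.c_[np.cross(y,z),y,z]
GZ=.044 # grasp point (19 mm behind TCP) on block z
E
cat > b.py <<'E'
from h import *
P=np.array([.5431,.3099,0]); R=Rgrasp(64.2)
G=P+GZ*ez; T=G+.019*R[:,2]
for q,r in[(T-.1*R[:,2],R),(T,R),(T+.26*ez,R),(stg(-.02,.05,.30),Rtilt(10)),(stg(-.02,-.0385,.28),Rtilt(10))]:
    k=inverse_kinematics(q,r); print(None if k is None else np.round(k))
    if k is None: raise SystemExit
grip(.065,60)
move_pose(T-.1*R[:,2],R); 
print(servo_line(T,max_speed=.08,guard=15), get_ee_pos()-T)
grip(.02,60); print("w",get_grip_width(),get_finger_force(),get_t())
servo_line(T+.26*ez,max_speed=.2); print("w",get_grip_width(),get_ft_force(),get_t())
move_pose(stg(-.04,-.0385,.28),Rtilt(10)); print(get_t(),get_grip_width())
pw=camera_params("wrist"); im,d=read_camera("wrist"); save("w2",im); np.savez("w2.npz",im=im,d=d,**{k:np.array(v) for k,v in pw.items()})
E
python3 b.py
```

```text
[-22.  44.  -4.  83. -14.  67.  47.]
[-23.  48.  -5.  90. -14.  55.  47.]
[-24.  34.  -3.  75. -14.  84.  41.]
[ -7.  14.   7. 103.   1.  53.  76.]
[  0.  15.  11. 106.  -3.  49.  89.]
False [ 5.29544560e-04 -2.11200367e-05  4.68141243e-04]
w 0.03149348234616716 59.56629753112793 4.1917
w 0.03102875828610504 [ 0.85550667  0.02769731 -1.72413777] 5.6417
7.25 0.031648124242697265
```

View pics/w2.png

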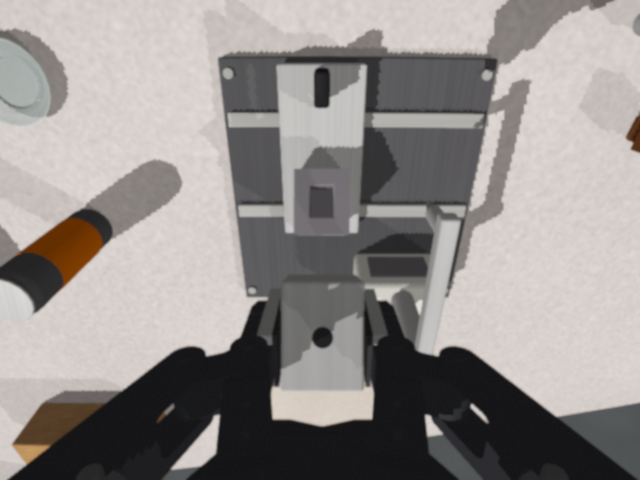

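The wrist view shows the hole at (321,202), the handle top at (321,80), the probe arm's end at (440,212) and the held block's spot at (322,338), with the block square in the fingers. I'll measure these.

```bash
cat > c.py <<'E'
from h import *
z=np.load("w2.npz"); im=z["im"];d=z["d"];p={k:(z[k] if z[k].ndim else float(z[k])) for k in z.files if k not in("im","d")}
C=cloud(p,d); g=im.max(2)
def inplane(px,pt,n):
    o,dd=rays(p,px); return o+dd*(((pt-o)@n)/(dd@n))[:,None]
S=lambda X:np.c_[(X-ST)@ex,(X-ST)@ey,X[:,2]]
M=stg(-.005,-.0385,.083)
# face: fit the plane
W=np.zeros((480,640),bool); W[165:240,288:358]=True
h=(C-M)@zs
for t in(.006,.004):
    f=W&(np.abs(h-np.median(h[W&(np.abs(h)<.012)]))<t)
X=C[f]; c=X.mean(0); n=np.linalg.svd(X-c,full_matrices=False)[2][2]; n*=np.sign(n[2]); print("face pts",len(X),"normal stage",n@ex,n@ey,n@ez,"tilt",np.degrees(np.arccos(n[2])),"h",np.median(h[f]))
q=np.argwhere(cv2.morphologyEx(f.astype(np.uint8),cv2.MORPH_CLOSE,np.ones((45,45)))>0)[:,::-1]; Y=inplane(q,c,zs)
uv=np.c_[(Y-M)@xs,(Y-M)@ey]*1000; print("face rect",cv2.minAreaRect(uv.astype(np.float32)))
hole=np.zeros_like(f);hole[180:222,303:341]=True; hole&=(g<85); hole=cv2.morphologyEx(hole.astype(np.uint8),cv2.MORPH_OPEN,np.ones((3,3)))
q=np.argwhere(hole>0)[:,::-1];Y=inplane(q,c,zs);uv=np.c_[(Y-M)@xs,(Y-M)@ey]*1000;print("hole dark",len(q),cv2.minAreaRect(uv.astype(np.float32)),q.min(0),q.max(0))
hole=W&(h<np.median(h[f])-.004);hole[:180]=0;hole[224:]=0;hole[:,:300]=0;hole[:,344:]=0
q=np.argwhere(hole)[:,::-1];Y=inplane(q,c,zs);uv=np.c_[(Y-M)@xs,(Y-M)@ey]*1000;print("hole depth",len(q),cv2.minAreaRect(uv.astype(np.float32)),q.min(0),q.max(0))
print("centre world height on face", (c+ (M-c)-((M-c)@zs)*zs)[2])
# handle
W=np.zeros_like(f);W[60:115,305:340]=True
m=W&(g<60)&(np.abs(C[...,2]-.080)<.006); q=np.argwhere(m)[:,::-1];Y=S(onplane(p,q,.080));print("handle",len(q),Y.mean(0),Y.min(0),Y.max(0),"med z",np.median(C[m][:,2]))
# plate screws
for u,v in[(228,73),(487,75),(252,291)]:
    w=g[v-7:v+8,u-7:u+8]; q=np.argwhere(w>110)[:,::-1]+[u-7,v-7]; print("screw",q.mean(0),len(q),S(onplane(p,q,.012)).mean(0))
# carriage
m=(np.abs(C[...,2]-.036)<.005)&(g>90);m[:,:270]=0;m[:,375:]=0;m[:55]=0;m[240:]=0;q=np.argwhere(cv2.morphologyEx(m.astype(np.uint8),cv2.MORPH_OPEN,np.ones((5,5))))[:,::-1];Y=S(onplane(p,q,.036));print("carr",Y.min(0),Y.max(0))
# block in hand
T=np.array(get_ee_pos());R=np.array(get_orientation()); 
f=np.radians(PHI)
# block axes in world from assumed grasp: R = Rblock @ Rrel
a=np.radians(64.2);yb=np.array([np.cos(a),np.sin(a),0]);B0=np.c_[np.cross(yb,ez),yb,ez]
B=R@(B0.T@Rgrasp(64.2)).T
org=T-.019*R[:,2]-GZ*B[:,2]; top=org+.052*B[:,2]
W=np.zeros_like(m);W[270:395,278:368]=True; m=W&(np.abs((C-top)@B[:,2])<.006)
X=C[m];c2=X.mean(0);n2=np.linalg.svd(X-c2,full_matrices=False)[2][2];n2*=np.sign(n2[2]);print("block n in B",B.T@n2,"h",np.median((X-top)@B[:,2]))
q=np.argwhere(m)[:,::-1];o,dd=rays(p,q);Y=o+dd*(((top-o)@B[:,2])/(dd@B[:,2]))[:,None];uv=(Y-top)@B[:,:2]*1000;print("top rect in B",cv2.minAreaRect(uv.astype(np.float32)))
q=np.argwhere(m&(g<50)|W&(g<40)&(np.abs(np.mgrid[0:480,0:640][1]-322)<15)&(np.abs(np.mgrid[0:480,0:640][0]-338)<15))[:,::-1];o,dd=rays(p,q);Y=o+dd*(((top-o)@B[:,2])/(dd@B[:,2]))[:,None];print("spot in B",len(q),((Y-top)@B*1000).mean(0))
# arm
m=(np.abs(C[...,2]-.182)<.006);m[:195]=0;m[300:]=0;m[:,:415]=0;m[:,470:]=0;q=np.argwhere(m)[:,::-1];Y=S(onplane(p,q,.181));print("arm",len(q),Y.min(0),Y.mean(0),Y.max(0))
o=np.zeros((480,640,3),np.uint8);
o=cv2.resize(im[150:270,380:500],(600,600),interpolation=2);save("c3",o)
E
python3 c.py
```

```text
face pts 2951 normal stage -0.49966909434172474 -0.0008073666268886837 0.866215991724264 tilt 29.978153016068013 h -0.0022594157714597835
face rect ((0.2845020294189453, 1.0554523468017578), (63.173919677734375, 53.439231872558594), 0.06710248440504074)
hole dark 695 ((0.3663978576660156, 1.0510330200195312), (30.114444732666016, 22.27541732788086), 0.00676362868398428) [309 186] [332 217]
hole depth 723 ((0.3596334457397461, 1.0498037338256836), (30.112964630126953, 22.30228042602539), 0.05360157787799835) [309 186] [332 217]
centre world height on face 0.08102554607448972
handle 479 [-0.10656477 -0.03667758  0.08      ] [-0.12004966 -0.04212882  0.08      ] [-0.09222593 -0.03107132  0.08      ] med z 0.07768893564345813
screw [227.11111111  73.25      ] 108 [-0.11290703 -0.1310119   0.012     ]
screw [486.88135593  75.42372881] 118 [-0.11202258  0.13001601  0.012     ]
screw [250.58333333 292.79545455] 132 [ 0.16167883 -0.13256576  0.012     ]
carr [-0.12279361 -0.07933436  0.036     ] [0.0546777  0.00521232 0.036     ]
block n in B [-0.00703851  0.00167017  0.99997383] h -0.0022869491117062284
top rect in B ((-1.4649848937988281, 1.101771354675293), (32.92106246948242, 41.05135726928711), 89.97648620605469)
spot in B 479 [-1.14382468e+00  1.21921492e+00 -1.28477333e-16]
arm 1552 [-0.03516754  0.04517695  0.181     ] [-0.00175958  0.05261832  0.181     ] [0.03548955 0.05982846 0.181     ]
```

View pics/c3.png

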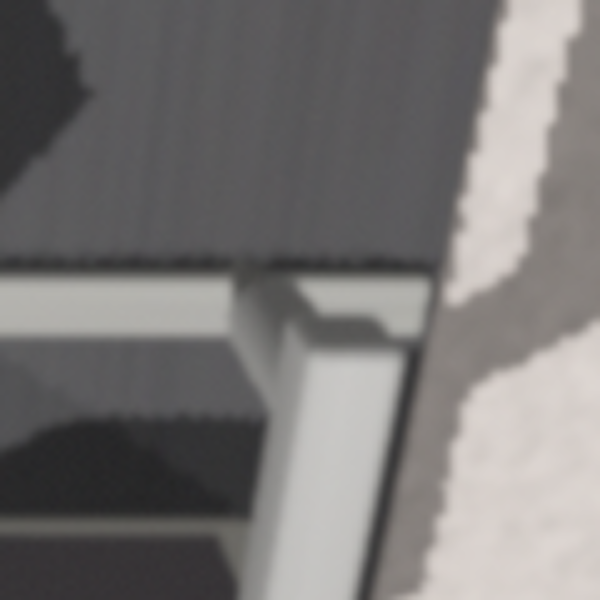

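The wrist camera has a consistent bias: heights read about 2.3 mm low on the handle, the face and the held block alike. I'll compare block and socket in the same frame so it cancels, then insert.

```bash
cat >> c.py <<'E'
print("=====")
hb=np.median((X[:0] if 0 else C[(W&0).astype(bool)]).sum()) if 0 else -.0023
t2=top+hb*B[:,2]
W=np.zeros_like(m);W[325:352,308:337]=True; q=np.argwhere(W&(g<50))[:,::-1]
o_,dd=rays(p,q);Y=o_+dd*(((t2-o_)@B[:,2])/(dd@B[:,2]))[:,None]
eb=((Y-t2).mean(0)); bias=hb*B[:,2]+eb
print("spot",len(q),q.mean(0),"block apparent error (stage x,y,z mm)",bias@ex*1e3,bias@ey*1e3,bias[2]*1e3)
es=M*0+(c-M)@zs*zs+.00036*xs+.00105*ey
print("socket apparent error",es@ex*1e3,es@ey*1e3,es[2]*1e3)
dlt=es-bias; print("delta: M = M0 + delta-ish, in xs,ey,zs mm",dlt@xs*1e3,dlt@ey*1e3,dlt@zs*1e3)
E
python3 c.py | sed -n '/=====/,$p'
```

```text
=====
spot 274 [321.88321168 336.82846715] block apparent error (stage x,y,z mm) 1.1128683841123839 0.8759129915963559 -2.012016774825741
socket apparent error 1.4517206507582696 1.05 -1.794453925510277
delta: M = M0 + delta-ish, in xs,ey,zs mm 0.4022360957030077 0.17408700840364424 0.018988821103974717
```

```bash
cat >> h.py <<'E'
M=stg(-.005,-.0385,.083)+.0004*xs+.00017*ey
RI=Rtilt(30-PHI)
def TI(h): return M+(h+GZ)*zs+.019*RI[:,2]
E
python3 - <<'E'
from h import *
servo_line(TI(.04),RI,max_speed=.12); print(get_t(),np.linalg.norm(get_ee_pos()-TI(.04)))
servo_line(TI(.006),max_speed=.08)
f0=np.array(get_ft_force())
def show(l):
    e=np.array(get_ee_pos())-TI(0); f=np.array(get_ft_force())-f0; print(l,"xs,ey,zs mm",np.round([e@xs*1e3,e@ey*1e3,e@zs*1e3],2),"F",np.round([f@xs,f@ey,f@zs],1),get_grip_width(),get_t())
show("start")
r=servo_line(TI(-.010),max_speed=.03,guard=12); show(r)
if not r:
    r=servo_line(TI(-.024),max_speed=.02,guard=15); show(r)
sleep(.2); show("end")
E
```

```text
8.6417 0.0006849890651038795
start xs,ey,zs mm [-0.49 -0.11  5.64] F [0. 0. 0.] 0.03097710942717071 9.2167
False xs,ey,zs mm [-1.100e-01 -1.000e-02 -1.004e+01] F [0.3 1.2 0.2] 0.031192563776264268 9.9
True xs,ey,zs mm [-3.000e-02  2.000e-02 -2.194e+01] F [ 2.5  0.5 10.7] 0.030971195506788462 10.5
end xs,ey,zs mm [-5.000e-02  1.000e-02 -2.194e+01] F [ 1.6 -0.1  9.8] 0.031049193929242123 10.7
```

Seated at −21.9 mm with a firm contact. I'll release, back off, and take a look.

```bash
cat > d.py <<'E'
from h import *
grip(.055); servo_line(np.array(get_ee_pos())+.075*zs,max_speed=.15)
print(get_t(),get_ft_force(),get_grip_width())
servo_line(stg(-.07,-.0385,.26),RI,max_speed=.2)
pw=camera_params("wrist"); im,d=read_camera("wrist"); save("w3",im); np.savez("w3.npz",im=im,d=d,**{k:np.array(v) for k,v in pw.items()})
s,ds=read_camera("side"); save("s3",s)
C=cloud(pw,d)
top=M+.030*zs; u,v=np.round(proj(pw,[top])[0]).astype(int); print(u,v)
h=(C-top)@zs; W=np.zeros((480,640),bool); W[v-50:v+50,u-50:u+50]=True
m=W&(np.abs(h+.002)<.005); X=C[m]; c=X.mean(0); n=np.linalg.svd(X-c,full_matrices=False)[2][2]; n*=np.sign(n[2])
print("top: pts",len(X),"h mm",np.median(h[m])*1e3,"normal stage",n@ex,n@ey,n@ez)
q=np.argwhere(m)[:,::-1]; o,dd=rays(pw,q); Y=o+dd*(((c-o)@zs)/(dd@zs))[:,None]; print("rect",cv2.minAreaRect((np.c_[(Y-top)@xs,(Y-top)@ey]*1000).astype(np.float32)))
hf=(C-M)@zs; m=W&(np.abs(hf+.002)<.004); print("face h",m.sum(),np.median(hf[m])*1e3)
E
python3 d.py
```

```text
11.7083 [0.01860198 0.42669538 0.44221286] 0.05476523847129496
321 240
top: pts 1716 h mm -2.303423572008972 normal stage -0.4978002116679994 0.0031895381132688166 0.8672858675834165
rect ((-1.3743820190429688, 0.49373912811279297), (41.14317321777344, 30.687210083007812), 0.012004776857793331)
face h 2055 -2.2853923723697487
```

View pics/w3.png

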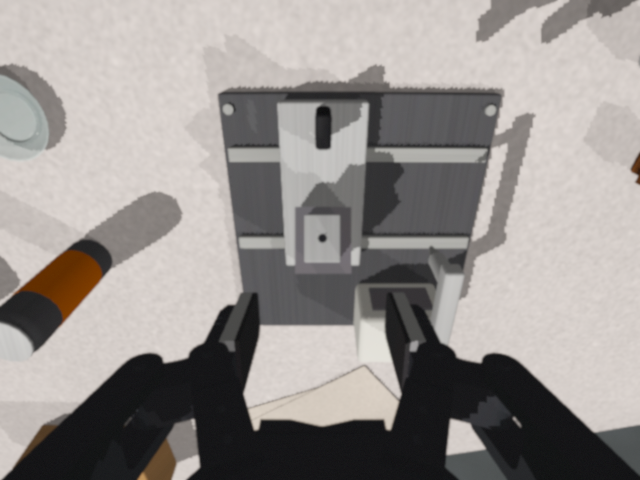

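The block is home: its top and the socket face agree to 0.02 mm with the 30 mm head height, the tilt is right, and it is centred on (322,238). Now I'll pinch the handle and slide by the measured offset of about 90 mm.

```bash
cat > e.py <<'E'
from h import *
R0=Rtilt(0); H=lambda y,z: stg(-.1075,y,z)
servo_line(H(-.038,.12),R0,max_speed=.15)
print(servo_line(H(-.038,.047),max_speed=.1,guard=10),get_t())
grip(.005,40); print("w",get_grip_width(),get_finger_force(),get_ft_force())
p0=np.array(get_ee_pos()); r=servo_line(p0+.090*ey,max_speed=.05,guard=25); sleep(.2)
print(r,(np.array(get_ee_pos())-p0)@ey*1e3,get_ft_force(),get_t())
grip(.045); servo_line(H(.052,.14),max_speed=.12)
for y,x,z,a in[(.052,-.16,.16,0),(.052,-.14,.2,0),(.052,-.15,.18,-15),(.052,-.17,.19,-25),(.052,-.15,.2,-30)]:
    k=inverse_kinematics(stg(x,y,z),Rtilt(a)); 
    if k is not None:
        Rt=Rtilt(a); o=stg(x,y,z)+Rt@[.0823,.001,-.1405]; ax=Rt@[-.32,0,.947]; v=stg(-.02,.052,.115)-o; v/=np.linalg.norm(v)
        print(x,z,a,np.round(k),"off-axis",np.degrees(np.arccos(v@ax)),"elev",np.degrees(np.arcsin(-v[2])))
E
python3 e.py
```

```text
False 14.525
w 0.013431809141579699 39.82662856578827 [-1.24307382  0.98513536  5.67013286]
False 90.14115750419003 [-0.26898095 -0.53718739  4.1305637 ] 17.1167
-0.16 0.16 0 [-12.  17.   9. 125.  -4.  38.  77.] off-axis 31.52338326223846 elev 39.843292225752364
-0.14 0.2 0 [-12.  15.  10. 119.  -4.  46.  77.] off-axis 23.278738793306886 elev 48.10381582551743
-0.15 0.18 -15 [ -6.  24.   7. 111.  -7.  60.  82.] off-axis 34.311187099769796 elev 52.051535230567936
-0.17 0.19 -25 [ -5.  28.   6. 106.  -8.  71.  83.] off-axis 41.22246698717682 elev 55.13273559010432
-0.15 0.2 -30 [-3. 32.  6. 99. -9. 79. 84.] off-axis 39.2226943776956 elev 62.13426653328955
```

```bash
cat > f.py <<'E'
from h import *
import sys
n=sys.argv[1]
grip(.085); servo_line(stg(-.145,.052,.215),Rtilt(0),max_speed=.15)
pw=camera_params("wrist"); im,d=read_camera("wrist"); np.savez(n+".npz",im=im,d=d,**{k:np.array(v) for k,v in pw.items()})
t,dt=read_camera("top"); s,ds=read_camera("side"); np.savez(n+"_ts.npz",t=t,dt=dt,s=s,ds=ds)
u,v=np.round(proj(pw,[stg(-.02,.052,.115)])[0]).astype(int); print(u,v,get_t())
x0,y0=max(0,min(u-50,540)),max(0,min(v-50,380))
A=cv2.resize(im[y0:y0+100,x0:x0+100],(400,400),interpolation=2)
ps=camera_params("side"); a,b=np.round(proj(ps,[stg(-.02,.052,.115)])[0]).astype(int); a=min(max(a,40),600);b=min(max(b,40),440)
Bq=cv2.resize(s[b-40:b+40,a-40:a+40],(400,400),interpolation=2)
print("origins",x0,y0,a-40,b-40); save(n,np.hstack([A,Bq]))
E
python3 f.py w4
```

```text
321 379 19.7833
origins 271 329 257 182
```

View pics/w4.png

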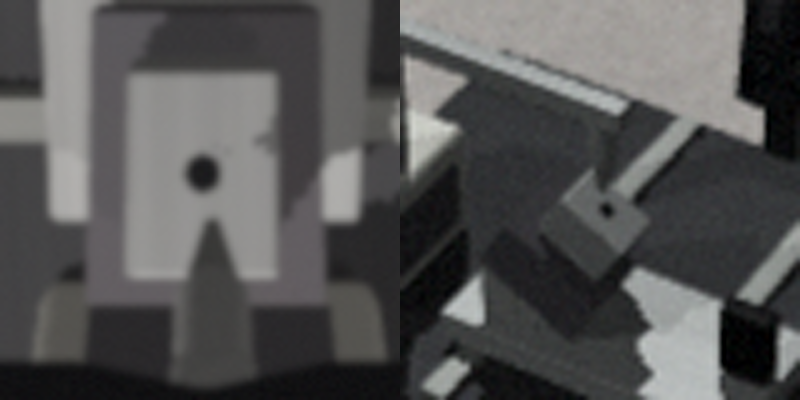

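Left (wrist): the spot is at crop (203,173) and the tip at (212,222), so the spot is slightly short in +y. Right (side): the tip is at (607,188), just above the spot at (607,210). I'll compute the offset.

```bash
cat > g.py <<'E'
from h import *
def tri(p1,a,p2,b):
    o1,d1=rays(p1,[a]);o2,d2=rays(p2,[b]);d1,d2=d1[0],d2[0]
    s,_,_,_=np.linalg.lstsq(np.c_[d1,-d2],o2-o1,rcond=None); A=o1+s[0]*d1;B=o2+s[1]*d2; return (A+B)/2,np.linalg.norm(A-B)
z=np.load("w4.npz"); pw={k:(z[k] if z[k].ndim else float(z[k])) for k in z.files if k not in("im","d")}
ps=camera_params("side"); g=z["im"].max(2)
q=np.argwhere(g[362:384,311:333]<70)[:,::-1]+[311,362]; sp=q.mean(0); print("spot px",sp,len(q))
row=g[386:402,300:350].astype(int)
for v in range(384,400,2): # cone width per row
    r=g[v,308:342]; k=np.where(r<120)[0]; print(v,(k.min()+308,k.max()+308,k.mean()+308) if len(k) else None)
tp=np.array([271+212.5/4-.5,329+219/4-.5]); S=lambda X:np.round([(X-ST)@ex*1e3,(X-ST)@ey*1e3,X[2]*1e3],2)
s_side=np.array([257+207/5-.5,182+210/5-.5]);t_side=np.array([257+206/5-.5,182+188/5-.5])
print("plane: spot",S(onplane(pw,[sp],.109)[0]),"tip",S(onplane(pw,[tp],.122)[0]))
for n,a,b in(("spot",sp,s_side),("tip",tp,t_side)):
    X,e=tri(pw,a,ps,b); print("tri",n,S(X),e*1e3)
E
python3 g.py
```

```text
spot px [321.18604651 371.8372093 ] 43
384 (np.int64(322), np.int64(341), np.float64(329.1666666666667))
386 (np.int64(321), np.int64(341), np.float64(327.75))
388 (np.int64(321), np.int64(341), np.float64(327.6666666666667))
390 (np.int64(320), np.int64(341), np.float64(326.9))
392 (np.int64(319), np.int64(341), np.float64(326.3333333333333))
394 (np.int64(319), np.int64(341), np.float64(326.53846153846155))
396 (np.int64(318), np.int64(341), np.float64(325.92857142857144))
398 (np.int64(317), np.int64(341), np.float64(325.625))
plane: spot [-22.42  52.47 109.  ] tip [-22.08  54.43 122.  ]
tri spot [-22.36  52.34 110.2 ] 1.6381784656751053
tri tip [-23.34  54.14 125.67] 3.0166361777470905
```

The spot is 1.9 mm short in y and 0.3 mm off in x. Pinch again, nudge +1.9 mm, and re-check.

```bash
python3 - <<'E'
from h import *
R0=Rtilt(0); H=lambda y,z: stg(-.1075,y,z)
grip(.045); servo_line(H(.052,.12),R0,max_speed=.15)
print(servo_line(H(.052,.047),max_speed=.1,guard=10))
grip(.005,40); p0=np.array(get_ee_pos()); servo_line(p0+.0019*ey,max_speed=.02); sleep(.2)
print((np.array(get_ee_pos())-p0)@ey*1e3,get_t())
grip(.045); servo_line(H(.052,.14),max_speed=.12)
E
python3 f.py w5; sed -i 's/w4.npz/w5.npz/' g.py; python3 g.py | sed -n 1p
```

```text
False
1.7436011945622942 22.8083
321 379 25.4667
origins 271 329 257 182
spot px [323.20454545 371.75      ] 44
```

View pics/w5.png

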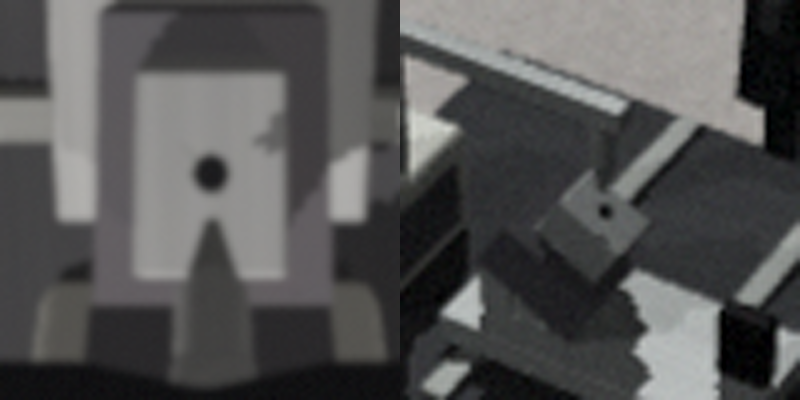

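The spot at crop (211,173) and the tip at (212,219) now line up, the block is still home, and the gripper is clear of everything.

```bash
python3 -c "
from bench import *
print(get_t(),get_ft_force()); print(hand_in())"
```

```text
25.4667 [ 1.0889627  -0.63930199  0.14453987]
the job is handed in; nothing more can be done
None
```

I handed the job in at 25.5 s: the plug sits fully home in the tilted socket, the carriage has its spot within about 0.5 mm of straight below the probe tip by the wrist camera, and the gripper is open and clear.

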